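# Right the toppled packing basket and load a tape roll

### The job

The small slotted packing basket has been knocked over onto its side. Stand it upright on the table again, then take the upper tape roll off the spindle of the tape stand and put it in the basket. Leave the other roll on its stand, and do not disturb the museum pieces on the table.

Things in the scene. Friction and masses are not known exactly. Their poses are not given: they have to be found in the camera images.
- basket: Slotted grey plastic basket, open on top, about 0.3 kg; outside 140 (its x) by 200 (its y) by 120 mm high (its z); walls 4 mm, thickened outside to 8 mm over the top 14 mm, floor 5 mm. Origin: centre of its underside; +z points out of its mouth. It starts lying on its -x long wall, mouth facing the robot within about 30 degrees, origin 70 mm above the table.
- basket_mouth (a point): Centre of the basket's mouth, in the plane of the rim (120 mm from its origin along z). As it lies, the upper rim is 140 mm above the table. Centre of mass about 45 mm from the underside: a level push of 1 to 2 N on the upper rim, from the mouth towards the floor, rolls it over the floor's lower edge onto its base, to stand just beyond that edge; the rim rises to 184 mm on the way.
- stand: Tape stand, loose, 0.9 kg: dark steel disc foot 110 mm across, 12 mm thick, with an upright plain steel spindle 16 mm thick; two tape rolls sit on it, one on the other. Origin: centre of the foot's underside, z along the spindle. It stands on the other side (left or right) of the robot's middle line from the basket.
- stand_tip (a point): Top centre of the spindle, 86 mm above the table.
- roll_top: Upper roll of cream linen tape, hard wound on a card core, 64 mm across, 25 mm high, bore 26 mm, 50 g. Origin at the centre of its underside (37 mm above the table at the start), z along its bore. The spindle stands 24 mm above its top face.
- roll_top_mid (a point): Centre of the upper roll, halfway up its bore (12.5 mm above its origin).
- roll_low: Lower, partly used roll, 52 mm across, 25 mm high, bore 26 mm, lying on the foot under the upper one. Origin at the centre of its underside.
- drum: Museum piece: flat round frame drum, dark, 210 mm across, 55 mm high, lying flat at the right. Origin at the centre of its underside.
- rattle: Museum piece: pale gourd rattle, 84 mm thick, with a stick through it, about 210 mm long (its x) in all, lying in a low white foam cradle at the left. Origin under the middle of the gourd, 12 mm above the table.
- pipe: Museum piece: small terracotta animal pipe, 140 mm long (its x), 50 mm high, lying crossways at the far middle of the table. Origin at its underside, near its middle.
There are look-alikes about, which are no part of the job. What is shaped like the roll_top but purple is not meant. Several things have the shape of the basket; the one meant has the colours described above.

How it is judged:
On the way, in this order (a step that is already met when the one before it is completed fails the run):
1. the basket stands upright on the table while the upper roll is still on the spindle (angle between basket's own z axis and vertical below 0.08 rad and height (world z) of basket below 0.01 m and horizontal distance between roll_top_mid and stand below 0.015 m and height (world z) of roll_top_mid below 0.07 m), for 0.2 s.
2. the upper roll has been slid up clear of the spindle (height (world z) of roll_top above 0.088 m).
At the end, for the whole second after the job is handed in: The basket stands upright on the table (within 4.5 degrees) and at rest; the upper roll lies inside it (its centre less than 60 mm above the basket's underside and within the walls) at rest; the tape stand is upright on the table with the lower roll still on it (angle between each of basket, stand's own z axis and vertical below 0.08 rad and height (world z) of each of basket, stand below 0.01 m and linear speed of each of basket, roll_top below 0.02 m/s and x of roll_top_mid in the frame of basket between -0.06 and 0.06 m and y of roll_top_mid in the frame of basket between -0.09 and 0.09 m and z of roll_top_mid in the frame of basket below 0.06 m and horizontal distance between roll_low and stand below 0.015 m and height (world z) of roll_low below 0.03 m); the robot touches nothing.
It fails at once if a museum piece (drum, rattle or pipe) is moved by more than 20 mm (distance of any of drum, rattle, pipe from where it was at the start of the episode above 0.02 m).
It also fails if it takes over 59 s, if anything falls off the work surface, if the arm or the gripper's body presses on something with over 40 N, if the wrist force passes 120 N, or if a joint passes its speed limit or range.

### The arm

A 6-joint arm with a two-finger parallel gripper is mounted at the origin on the work surface. World frame = base frame: x ahead of the robot, y to its left, z up, the work surface at z = 0. Lengths are in m, angles in rad, forces in N, time in s.
With the tool pointing down it reaches from about 0.375 to 0.9 m from the base axis. Payload 3.1 kg.
Tool frame: the origin (TCP) lies on the centre line of the jaws, within the pads' length; the fingertips stand 25 mm ahead of it and the grasp point (between the pads) lies 6 mm ahead of it (manip.tips_ahead is the distance from the TCP to the fingertips, in m); z points along the fingers, y is the direction in which the jaws open and shut (so a half turn about z gives the same grasp; the last joint's range is limited). The gripper opens to 85 mm and grips with 20 to 120 N. Pads are 22 mm wide; open, the fingers measure 114 mm over their backs; the gripper's body (76 mm by 85 mm) begins 54 mm behind the grasp point. The pads swing forward as they close: fully open they stand 13 mm farther back than shut.
Start: joints at [1.117, 0.527, 1.433, -0, 1.181, -0.178], TCP at [0.17, 0.601, 0.256] pointing down, gripper open.
Joint ranges: [-3.08, 3.08], [-0.75, 2.2], [0.22, 2.44], [-1.43, 4.57], [0, 2.65], [-2.85, 2.85]. Speed limits (rad/s): [2.79, 2.79, 3.14, 3.14, 3.14, 3.14].

### API

Orientations are given as a unit quaternion [x, y, z, w].
In Python, from station import manip gives the robot as it stands.
- The arm moves only by the tool play_rows, never from a script. Its argument "steps" is a list that holds one entry, the list of rows, each a list of 6 numbers: the shift along the tool's x, y, z in m, then the turn, a rotation vector about the tool's x, y, z in degrees. In form: [[[x, y, z, rx, ry, rz], ...]]. A call has 1 to 10 rows; each row shifts and turns the commanded pose from where the row before left it, along the tool's axes as they then stand; what a row does not reach is not made up. A row lasts 1/8 s, in which the tool goes at most 62.5 mm and 10.7 degrees, less where a joint would pass 70% of its speed; a pose out of reach is approached as far as the arm can. A call is refused whole if a number of a shift passes 0.0625 or a number of a turn 10.7, either way. A call with a gripper value outside its range is refused whole. "fingers" is the opening, from 0 (shut) to 1 (fully open), set as the call begins (left out, the last holds). The fingers move at their own pace and stop on an object; "squeeze" is the grip in N (left out, the last holds). Time passes only in rows, so rows that do not move let the fingers close. It gives the time, the measured TCP pose, the force and the opening at its end, in the units of the state.
- manip.sense(): the state, without advancing time (a new reading comes with each control period).
- manip.snapshot(name): name is "scene" or "side" or "wrist"; returns a dict with "img" (420x560x3 uint8, red, green, blue), "K" (3x3 intrinsics, pixels), "world_from_camera" (4x4, takes a point from camera to world coordinates). Camera axes: x right, y down, z forward; pixel columns grow to the right and rows downward; lengths in m; the calibration is good to about 2 mm. A picture is of the moment at which its call begins. There is no depth.
- manip.sign_off(): hands the job in, once; it reports no verdict.
Trained networks look in a picture, given as the dict that the camera call returned (one of the last four; its "shot" number tells which), for a name from the list of things; names that differ only in an ending like _2 or _b are one class to them, and where a whole thing is asked for, a point or a joint stands for the part that bears it (a point fixed in the world has none). Each returns a list of dicts, best first, with "score" (0 to 1); they miss things now and then, are a little off and sometimes report something else, mostly with a low value. They report only what shows in the picture. A call takes as long as a camera call. They do not tell look-alikes from the thing itself.
- manip.regions_of(label, picture): "pixels" (420x560 bool, what is visible of it) and "rect" ([left, top, right, bottom] in pixels, round what is visible of it).
- manip.pinpoint(label, picture): "point" ([column, row] in pixels: a listed point, or the origin of a listed thing).
The state is a dict: "t": time; "q": joint angles; "qd": joint speeds; "tau": joint torques, N m; "tcp_pos": TCP position; "tool_rot": TCP orientation; "force": force on the tool from outside, world axes, zero at the start; "ft_torque": the same for the moment, N m; "finger_gap": opening from 0.0 (shut) to 1.0 (fully open).
Only numpy, scipy, OpenCV 4.12 (cv2) and the standard library are available. Lean on these libraries where they do the work, as an engineer would, in place of code of your own. Each camera call takes 0.05 s, during which the arm holds its last target.

## Working session

There is one attempt and no reset: what is moved stays moved. The work goes in short steps, Python scripts to look and compute and a tool call to move; the robot and the scene stay as the last step left them, time stands still between calls to the robot, and variables do not carry over. Pictures are saved under pics/ and viewed, and the job is handed in when it is done.

Besides the shell and the picture viewer there is one more tool, called after "Request:" as name(argument=value, ...), one argument or row to a line, values as JSON. play_rows: Moves the arm, as the interface text tells. Its arguments: {"type":"object","properties":{"steps":{"type":"array"},"fingers":{"type":"number"},"squeeze":{"type":"number"}},"required":["steps"]}

```bash
ls; mkdir -p pics
python3 - <<'E'
from station import manip
import cv2
s=manip.sense(); print({k:(v if not hasattr(v,'round') else v) for k,v in s.items()})
for n in ["scene","side","wrist"]:
    p=manip.snapshot(n); cv2.imwrite(f"pics/{n}0.png",cv2.cvtColor(p["img"],cv2.COLOR_RGB2BGR))
    print(n,p["K"],p["world_from_camera"])
E
```

```text
pics
{'t': 0.0, 'q': array([ 1.11649298e+00,  5.28468937e-01,  1.43393572e+00, -7.23487881e-06,
        1.18138053e+00, -1.78502029e-01]), 'qd': array([-2.18799874e-05, -1.86616625e-03,  5.89127934e-04,  2.46117707e-04,
       -5.69552719e-04,  3.34757195e-04]), 'tau': array([-1.07631517e-03, -4.42352343e+01, -1.78026867e+01, -4.06605604e-04,
        8.32035294e-03, -2.65076409e-06]), 'tcp_pos': array([0.16987238, 0.60077028, 0.25532122]), 'tool_rot': array([ 1.37462562e-01,  9.90506356e-01, -1.04288916e-03, -3.37923949e-04]), 'force': array([ 0.80787491, -0.62504696, -0.21843093]), 'ft_torque': array([0.01464851, 0.00186821, 0.00936226]), 'finger_gap': 0.9980891708328589}
scene [[427.1317732    0.         281.49446528]
 [  0.         427.1317732  209.98090142]
 [  0.           0.           1.        ]] [[-0.5821542   0.52177444 -0.62357671  1.41120811]
 [ 0.81281831  0.35406753 -0.4625609   0.56559991]
 [-0.02056419 -0.77613634 -0.63022971  0.88231282]
 [ 0.          0.          0.          1.        ]]
side [[453.4830201    0.         280.93437018]
 [  0.         453.4830201  214.64673864]
 [  0.           0.           1.        ]] [[ 0.99904017 -0.01691259  0.04040667  0.52022133]
 [-0.04167307 -0.65114456  0.75780876 -1.33142813]
 [ 0.01349407 -0.75876526 -0.65122438  1.23840073]
 [ 0.          0.          0.          1.        ]]
wrist [[297.088248     0.         278.29807552]
 [  0.         297.088248   212.61543403]
 [  0.           0.           1.        ]] [[ 0.27240608  0.92532324  0.26376473  0.10326208]
 [ 0.96218089 -0.26148761 -0.07636869  0.62082683]
 [-0.00169451  0.27459268 -0.96155915  0.37210904]
 [ 0.          0.          0.          1.        ]]
```

View pics/scene0.png

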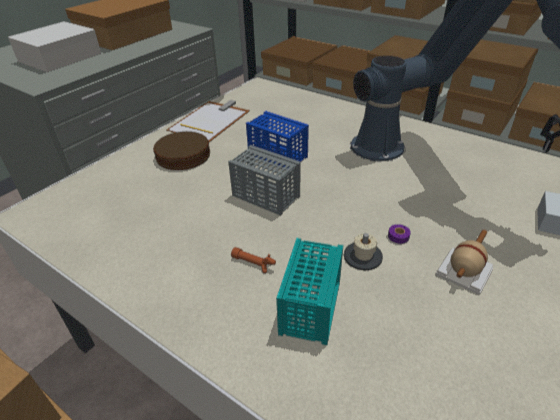

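View pics/side0.png

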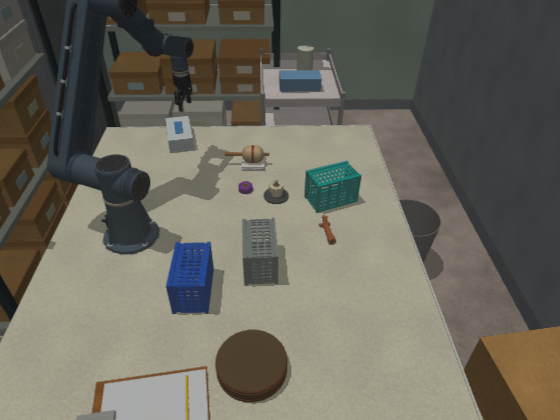

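View pics/wrist0.png

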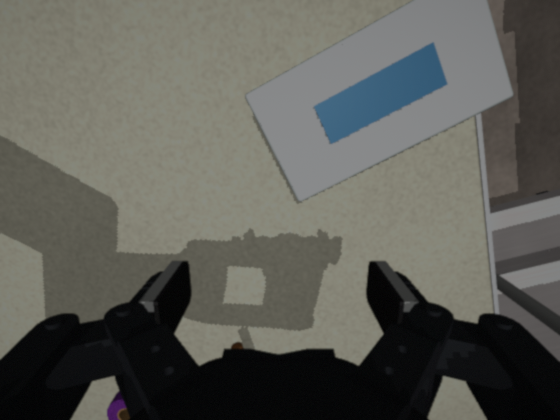

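The scene view shows three baskets: blue (278,136), grey (265,180) and teal (311,288). Grey is the one meant. The purple roll at (399,233) is a decoy; the cream roll is on the spindle at (365,243). I'll measure next.

```bash
cat > h.py <<'E'
from station import manip
import numpy as np, cv2
from scipy.optimize import least_squares
def ray(p,uv):
    T=p["world_from_camera"];d=T[:3,:3]@np.linalg.inv(p["K"])@np.array([uv[0],uv[1],1.]);return T[:3,3],d
def atz(p,uv,z):
    o,d=ray(p,uv);return o+d*(z-o[2])/d[2]
def proj(p,X):
    T=p["world_from_camera"];c=(np.atleast_2d(X)-T[:3,3])@T[:3,:3];q=c@p["K"].T;return q[:,:2]/q[:,2:]
def tri(ps,uvs):
    A=[];b=[]
    for p,uv in zip(ps,uvs):
        o,d=ray(p,uv);d=d/np.linalg.norm(d);P=np.eye(3)-np.outer(d,d);A.append(P);b.append(P@o)
    return np.linalg.lstsq(np.vstack(A),np.hstack(b),rcond=None)[0]
def save(p,n,crop=None,f=1):
    im=cv2.cvtColor(p["img"],cv2.COLOR_RGB2BGR)
    if crop: l,t,r,b=crop; im=im[t:b,l:r]
    cv2.imwrite(f"pics/{n}.png",cv2.resize(im,None,fx=f,fy=f,interpolation=cv2.INTER_CUBIC))
E
python3 - <<'E'
from h import *
P={n:manip.snapshot(n) for n in("scene","side")}
np.save("P.npy",P,allow_pickle=True)
for n in ("basket","basket_mouth","stand","stand_tip","roll_top","roll_top_mid","drum","rattle","pipe"):
    for c in P:
        print(n,c,[(np.round(r["point"],1).tolist(),round(r["score"],2)) for r in manip.pinpoint(n,P[c])[:4]])
for c in P: print(c,[(r["rect"],r["score"]) for r in manip.regions_of("basket",P[c])])
save(P["scene"],"s1",(200,90,420,290),3.6)
save(P["side"],"d1",(150,160,350,320),4)
E
```

```text
basket scene [([252.7, 193.2], 0.72), ([286.7, 284.2], 0.62), ([267.2, 149.9], 0.59)]
basket side [([273.6, 249.1], 0.84), ([337.2, 194.4], 0.71), ([209.5, 276.7], 0.56)]
basket_mouth scene [([275.0, 169.8], 0.9), ([335.1, 292.2], 0.7), ([363.8, 256.6], 0.57), ([284.3, 134.9], 0.55)]
basket_mouth side [([177.1, 277.2], 0.82), ([240.5, 252.0], 0.8), ([321.5, 177.9], 0.59)]
stand scene [([361.6, 256.7], 0.63)]
stand side [([274.2, 195.0], 0.81), ([250.7, 368.1], 0.65)]
stand_tip scene [([366.8, 237.9], 0.72)]
stand_tip side [([274.3, 179.8], 0.53)]
roll_top scene [([366.7, 246.5], 0.73), ([395.9, 236.0], 0.65)]
roll_top side [([244.5, 188.5], 0.6), ([277.6, 190.4], 0.43)]
roll_top_mid scene [([364.1, 244.7], 0.76), ([398.8, 231.0], 0.74)]
roll_top_mid side [([245.5, 188.3], 0.56), ([276.8, 188.0], 0.47)]
drum scene [([252.3, 261.0], 0.24)]
drum side [([251.9, 364.6], 0.75)]
rattle scene [([464.9, 270.0], 0.84)]
rattle side [([251.0, 160.5], 0.79)]
pipe scene [([252.4, 261.1], 0.66), ([464.5, 267.9], 0.63)]
pipe side [([322.8, 234.7], 0.6)]
scene [([246.2, 109.8, 307.7, 159.5], 0.94), ([228.9, 147.5, 297.5, 213.8], 0.85), ([277.4, 234.3, 342.9, 342.9], 0.72)]
side [([303.1, 162.9, 366.0, 213.5], 0.68), ([163.2, 243.8, 213.6, 313.4], 0.63), ([240.1, 218.7, 280.4, 286.8], 0.56)]
```

View pics/s1.png

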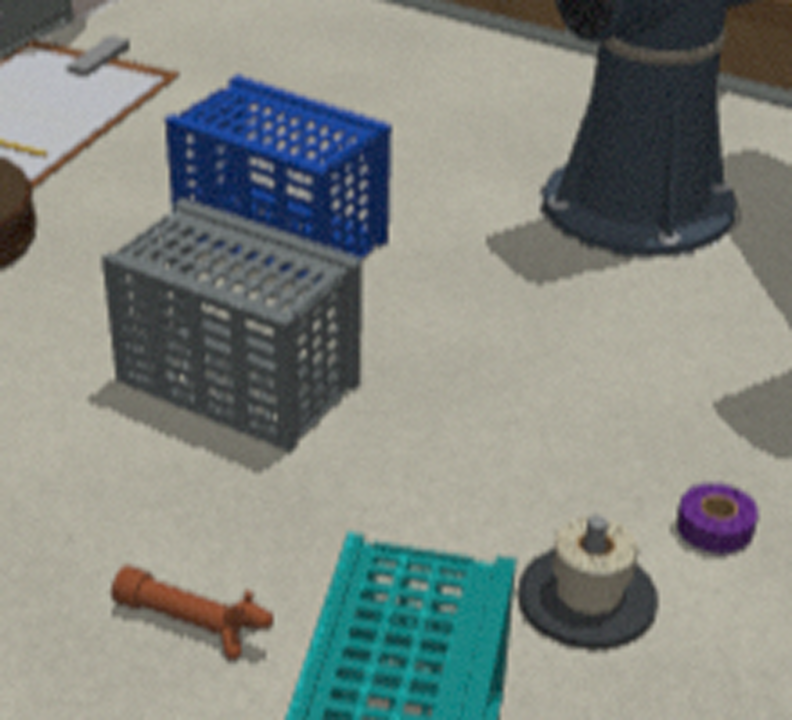

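View pics/d1.png

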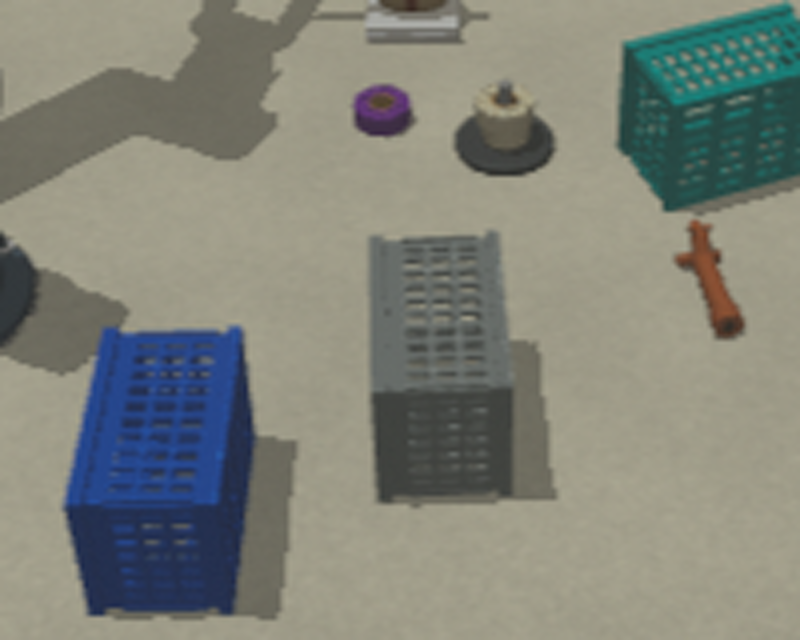

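Run:
```python
from h import *
P=np.load("P.npy",allow_pickle=True).item()
S,D=P["scene"],P["side"]
# basket corners (bx,by,bz)
side=[((1,1,1),(242.5,219.3)),((1,1,0),(274.3,218.3)),((1,-1,0),(278,257)),((1,-1,1),(243,257.5)),((-1,-1,1),(245,285)),((-1,-1,0),(277.5,283.8))]
sc=[((1,-1,0),(229.7,161.7)),((1,1,0),(281.9,178.3)),((1,1,1),(300,162.8)),((1,-1,1),(249.4,147)),((-1,-1,0),(232.8,196.1)),((-1,1,0),(281.1,215)),((-1,1,1),(298.6,197.8))]
def W(p,c):
    x,y,a=p; z=np.array([-np.cos(a),-np.sin(a),0]);X=np.array([0,0,1.]);Y=np.cross(z,X)
    return np.array([x,y,.07])+X*c[0]*.07+Y*c[1]*.1+z*c[2]*.12
def f(p): return np.hstack([proj(C,W(p,c))[0]-uv for C,l in((D,side),(S,sc)) for c,uv in l])
r=least_squares(f,[.55,-.15,0]); print(r.x,np.degrees(r.x[2]));print(np.round(r.fun.reshape(-1,2),1).tolist())
for z,l,a,b in ((.086,"tip",(274.3,179.8),(366.8,237.9)),): print(l,atz(D,a,z),atz(S,b,z),tri((D,S),(a,b)))
# spindle tip by eye
a=(150+504/4,160+83/4);b=(200+597/3.6,90+520/3.6);print(a,b,atz(D,a,.086),atz(S,b,.086))
# foot centre by eye
a=(150+504/4,160+140/4);b=(200+588/3.6,90+592/3.6);print(atz(D,a,.012),atz(S,b,.012))
# blue basket floor -top corners
for n,a,z in(("blue far mouth",(107,330),.14),("blue floor far",(238,330),.14),("blue floor near",(222,505),.14),("teal",(625,45),.14),("teal2",(668,100),.14),("tealbase",(665,207),0)): print(n,atz(D,(150+a[0]/4,160+a[1]/4),z))
print("pipe",atz(D,(322.8,234.7),0),"pipe eye", atz(D,(150+697/4,160+228/4),.03),atz(D,(150+730/4,160+330/4),.03),"rattle",atz(D,(251,160.5),.012),"drum",atz(D,(251.9,364.6),0),"purple",atz(D,(150+382/4,160+105/4),.02))
```

```text
[ 0.56726234 -0.16616635  0.04471294] 2.5618626568252054
[[-0.9, -0.7], [-0.1, -1.2], [0.6, -1.1], [-0.1, 0.3], [-0.5, 0.4], [0.7, -0.4], [-1.6, -0.3], [-1.9, 1.8], [0.6, -1.2], [0.8, -1.9], [-0.6, -0.0], [-0.1, 0.7], [1.7, -1.3]]
tip [0.57285707 0.23936454 0.086     ] [0.59086957 0.24352189 0.086     ] [0.57692279 0.24195072 0.07930417]
(276.0, 180.75) (365.83333333333337, 234.44444444444443) [0.57991006 0.23235313 0.086     ] [0.57981767 0.23500146 0.086     ]
[0.58024035 0.22804299 0.012     ] [0.58247966 0.23697467 0.012     ]
blue far mouth [ 0.22223726 -0.19156192  0.14      ]
blue floor far [ 0.33504276 -0.19469769  0.14      ]
blue floor near [ 0.33776631 -0.39119146  0.14      ]
teal [0.70611358 0.22304246 0.14      ]
teal2 [0.74146893 0.12640269 0.14      ]
tealbase [0.74727388 0.12458294 0.        ]
pipe [ 0.75917605 -0.01759277  0.        ] pipe eye [0.7710869 0.0554521 0.03     ] [ 0.78569507 -0.0939019   0.03      ] rattle [0.46885062 0.49950618 0.012     ] drum [ 0.4802442 -0.5837669  0.       ] purple [0.44648952 0.28401024 0.02      ]
```

The fit gives the grey basket's origin at (0.567,-0.166), with its mouth towards -x and yaw 2.6°. Residuals are about 1 px. The stand is at (0.580,0.234). The blue basket's floor is at x≈0.336, so the gap behind the mouth is about 0.11 m. I'll square the tool to the basket first.

Request:
play_rows(
  steps=[
    [[0, 0, 0, 0, 0, -9.2], [0, 0, 0, 0, 0, -9.2]],
  ],
  fingers=1,
)

```text
t: 1.5
tcp_pos: [0.1702, 0.6014, 0.2563]
tool_rot: [-0.025, 1.0, 0.0, 0.0]
force: [-0.0, -0.8, 0.1]
finger_gap: 0.997
```

```bash
cat >> h.py <<'E'
from scipy.spatial.transform import Rotation as Ro
def rel(*ts):
    s=manip.sense();R=Ro.from_quat(s["tool_rot"]).as_matrix();p=s["tcp_pos"];print("tcp",p.round(4),"yaw x",np.degrees(np.arctan2(R[1,0],R[0,0])).round(2),"R\n",R.round(3), "F",s["force"].round(1),"gap",round(s["finger_gap"],3),"t",s["t"])
    for t in ts: print(t,"tool d",(R.T@(np.array(t)-p)).round(4)); p=np.array(t)
E
python3 -c "
from h import *
rel((.40,.40,.256),(.40,-.173,.256),(.40,-.173,.14))"
```

```text
tcp [0.1702 0.6014 0.2563] yaw x -177.1 R
 [[-0.999 -0.051  0.   ]
 [-0.051  0.999  0.   ]
 [-0.     0.    -1.   ]] F [-0.  -0.8  0.1] gap 0.997 t 1.5
(0.4, 0.4, 0.256) tool d [-0.2193 -0.2127  0.0003]
(0.4, -0.173, 0.256) tool d [ 0.029  -0.5723 -0.    ]
(0.4, -0.173, 0.14) tool d [ 0.    -0.     0.116]
```

Request:
play_rows(
  steps=[
    [[-0.044, -0.0425, 0, 0, 0, 0], [-0.044, -0.0425, 0, 0, 0, 0], [-0.044, -0.0425, 0, 0, 0, 0], [-0.044, -0.0425, 0, 0, 0, 0], [-0.044, -0.0425, 0, 0, 0, 0], [0.003, -0.057, 0, 0, 0, 0], [0.003, -0.057, 0, 0, 0, 0], [0.003, -0.057, 0, 0, 0, 0], [0.003, -0.057, 0, 0, 0, 0], [0.003, -0.057, 0, 0, 0, 0]],
  ],
)

```text
t: 2.75
tcp_pos: [0.3976, 0.112, 0.2567]
tool_rot: [-0.023, 1.0, -0.0, 0.001]
force: [0.7, -0.2, -0.5]
finger_gap: 1.003
```

Request:
play_rows(
  steps=[
    [[0.003, -0.057, 0, 0, 0, 0], [0.003, -0.057, 0, 0, 0, 0], [0.003, -0.057, 0, 0, 0, 0], [0.003, -0.057, 0, 0, 0, 0], [0.003, -0.057, 0, 0, 0, 0], [0, 0, 0, 0, 0, 0], [0, 0, 0, 0, 0, 0]],
  ],
)

```text
t: 3.62
tcp_pos: [0.3949, -0.1713, 0.2561]
tool_rot: [-0.022, 1.0, 0.001, -0.0]
force: [0.6, -0.4, -0.3]
finger_gap: 0.996
```

```bash
python3 -c "
from h import *
rel((.40,-.173,.256),(.40,-.173,.14))
p=manip.snapshot('side');save(p,'d2',(150,160,350,320),4)"
```

```text
tcp [ 0.3949 -0.1713  0.2561] yaw x -177.46 R
 [[-0.999 -0.044 -0.001]
 [-0.044  0.999  0.001]
 [ 0.001  0.001 -1.   ]] F [ 0.6 -0.4 -0.3] gap 0.996 t 3.625
(0.4, -0.173, 0.256) tool d [-0.005  -0.0019  0.0001]
(0.4, -0.173, 0.14) tool d [-1.00e-04 -1.00e-04  1.16e-01]
```

View pics/d2.png

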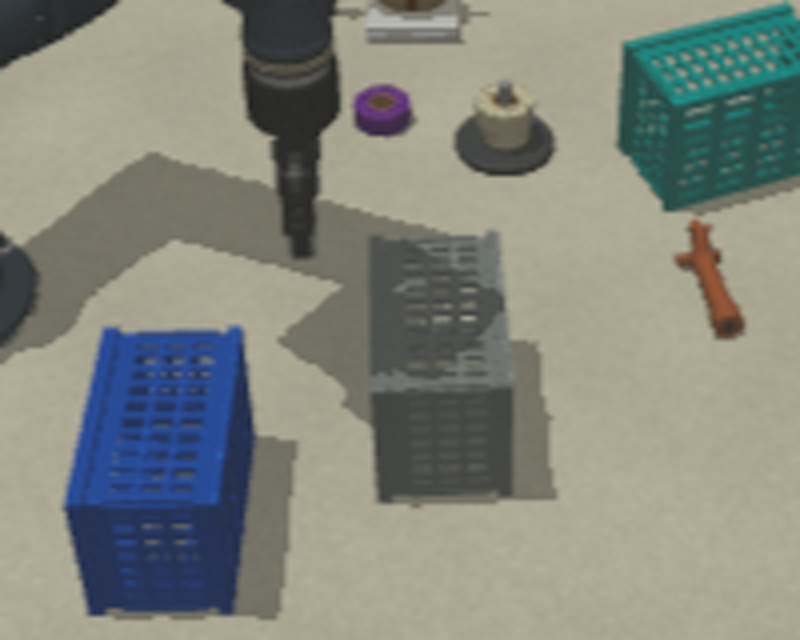

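The tool hovers at crop (300,250), between the blue and grey baskets and clear of both. I'll lower it.

Request:
play_rows(
  steps=[
    [[-0.003, 0, 0.04, 0, 0, 0], [-0.002, 0, 0.04, 0, 0, 0], [0, 0, 0.034, 0, 0, 0], [0, 0, 0, 0, 0, 0], [0, 0, 0, 0, 0, 0]],
  ],
)

```text
t: 4.3
tcp_pos: [0.401, -0.1708, 0.1432]
tool_rot: [-0.024, 1.0, -0.0, 0.0]
force: [-0.0, 0.2, 0.3]
finger_gap: 1.001
```

```bash
python3 -c "
from h import *
rel((.436,-.171,.142))
p=manip.snapshot('side');save(p,'d3',(150,160,350,320),4)"
```

```text
tcp [ 0.401  -0.1708  0.1432] yaw x -177.3 R
 [[-0.999 -0.047  0.001]
 [-0.047  0.999 -0.001]
 [-0.001 -0.001 -1.   ]] F [-0.   0.2  0.3] gap 1.001 t 4.3
(0.436, -0.171, 0.142) tool d [-0.035  -0.0018  0.0012]
```

View pics/d3.png

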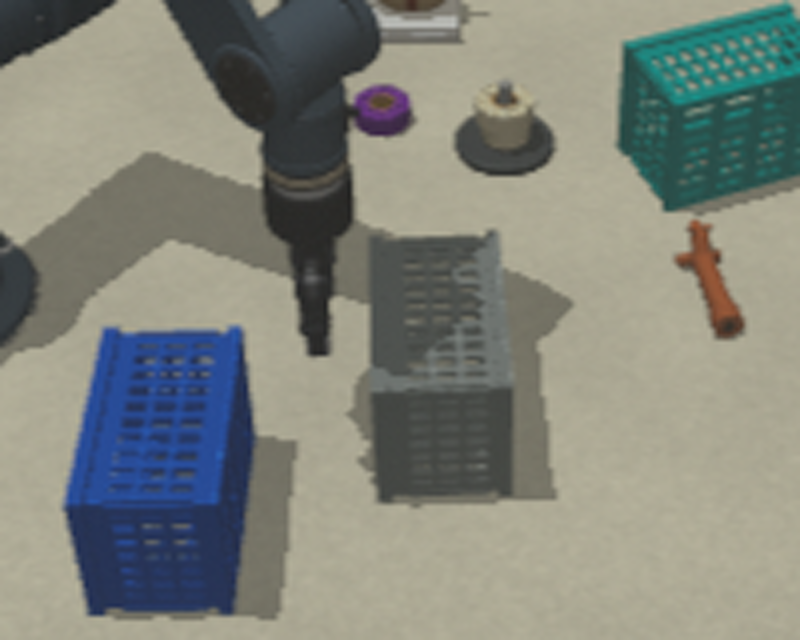

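```bash
python3 -c "
from h import *
p=np.load('P.npy',allow_pickle=True).item()['side']
for z in(.118,.131,.144): print((proj(p,[.401,-.22,z])-[150,160])*4)"
```

```text
[[314.7535033  367.25736653]]
[[313.82251612 356.58502475]]
[[312.88135993 345.79611084]]
```

The fingertips are at z≈0.133 (fully open they reach only 12 mm ahead), so I'll drop 10 mm and then move up to the rim.

Request:
play_rows(
  steps=[
    [[0, 0, 0.01, 0, 0, 0], [-0.015, 0, 0, 0, 0, 0], [-0.013, 0, 0, 0, 0, 0], [0, 0, 0, 0, 0, 0]],
  ],
)

```text
t: 4.85
tcp_pos: [0.4303, -0.1708, 0.1326]
tool_rot: [-0.023, 1.0, -0.001, 0.001]
force: [-0.1, -0.1, 0.2]
finger_gap: 1.004
```

Request:
play_rows(
  steps=[
    [[-0.01, 0, 0, 0, 0, 0], [-0.01, 0, -0.002, 0, 0, 0], [-0.01, 0, -0.004, 0, 0, 0], [-0.01, 0, -0.005, 0, 0, 0], [-0.01, 0, -0.005, 0, 0, 0]],
  ],
)

```text
t: 5.48
tcp_pos: [0.4795, -0.1681, 0.1488]
tool_rot: [-0.023, 1.0, -0.0, 0.001]
force: [-0.2, -0.4, 0.6]
finger_gap: 1.003
```

```bash
python3 -c "
from h import *
rel()
p=manip.snapshot('side');save(p,'d4',(150,160,350,320),4)"
```

```text
tcp [ 0.4795 -0.1681  0.1488] yaw x -177.39 R
 [[-0.999 -0.045  0.001]
 [-0.045  0.999 -0.001]
 [-0.001 -0.001 -1.   ]] F [-0.2 -0.4  0.6] gap 1.003 t 5.475
```

View pics/d4.png

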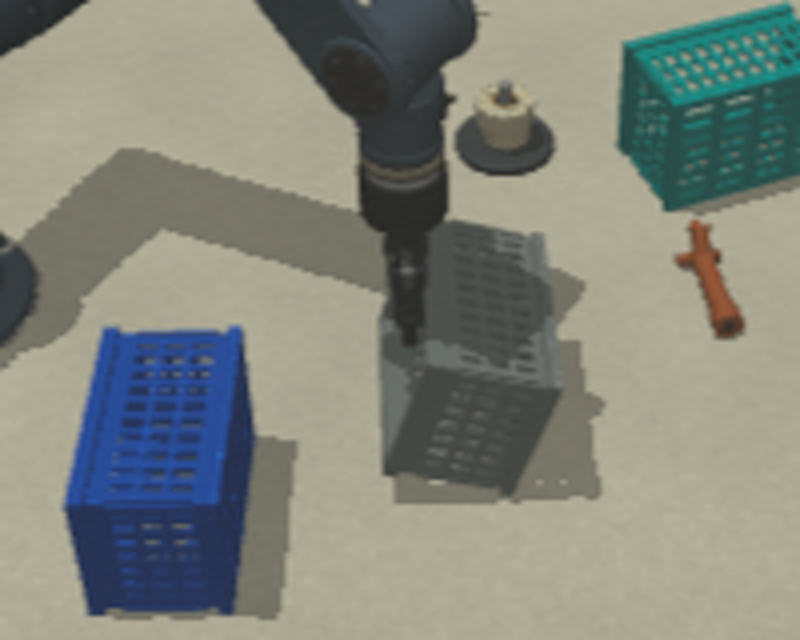

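The basket is tilting squarely, about 17° so far (rim edge at crop (425,340)), with no sliding. I'll continue the push.

Request:
play_rows(
  steps=[
    [[-0.01, 0, -0.005, 0, 0, 0], [-0.01, 0, -0.004, 0, 0, 0], [-0.01, 0, -0.004, 0, 0, 0], [-0.01, 0, -0.003, 0, 0, 0], [-0.01, 0, -0.003, 0, 0, 0], [-0.007, 0, -0.002, 0, 0, 0], [0, 0, 0, 0, 0, 0], [0, 0, 0, 0, 0, 0]],
  ],
)

```text
t: 6.52
tcp_pos: [0.5348, -0.1652, 0.1691]
tool_rot: [-0.023, 1.0, 0.0, -0.0]
force: [-0.6, -0.1, 0.1]
finger_gap: 0.996
```

```bash
python3 -c "
from h import *
rel()
p=manip.snapshot('side');save(p,'d5',(150,160,350,320),4)"
```

```text
tcp [ 0.5348 -0.1652  0.1691] yaw x -177.4 R
 [[-0.999 -0.045 -0.001]
 [-0.045  0.999  0.   ]
 [ 0.001  0.    -1.   ]] F [-0.6 -0.1  0.1] gap 0.996 t 6.525
```

View pics/d5.png

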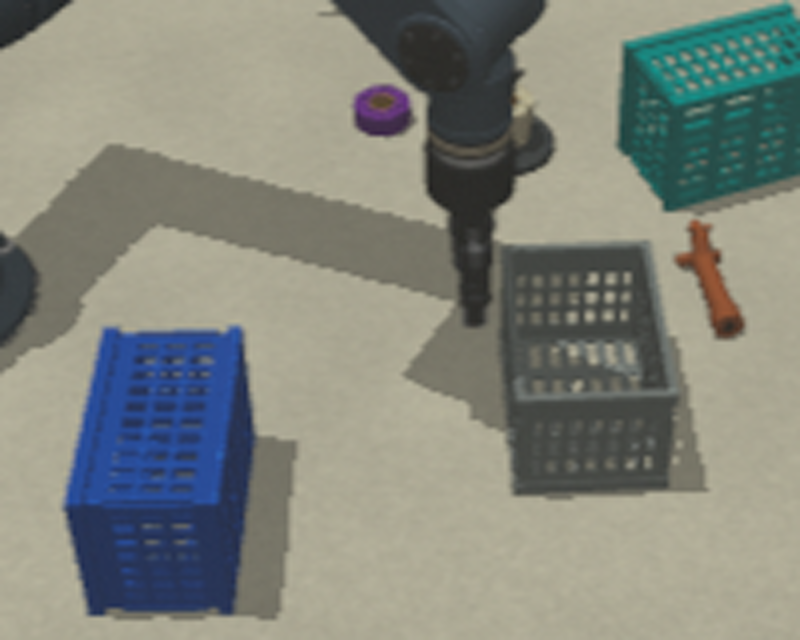

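The basket is standing upright (crop 500–680, 240–490) and the tool is clear of it. Next I'll move over the stand.

Request:
play_rows(
  steps=[
    [[0, 0, -0.05, 0, 0, 0], [-0.009, 0.05, 0, 0, 0, 0], [-0.009, 0.05, 0, 0, 0, 0], [-0.009, 0.05, 0, 0, 0, 0], [-0.009, 0.05, 0, 0, 0, 0], [-0.009, 0.05, 0, 0, 0, 0], [-0.009, 0.05, 0, 0, 0, 0], [-0.005, 0.05, 0, 0, 0, 0], [-0.004, 0.045, 0, 0, 0, 0], [0, 0, 0, 0, 0, 0]],
  ],
)

```text
t: 7.82
tcp_pos: [0.5796, 0.235, 0.219]
tool_rot: [-0.025, 1.0, 0.0, -0.0]
force: [-0.3, -0.5, -0.8]
finger_gap: 0.999
```

Run:
```python
from h import *
rel()
P={n:manip.snapshot(n) for n in("wrist","side","scene")}
np.save("P2.npy",P,allow_pickle=True)
for c in P:
  for n in("stand_tip","roll_top_mid"):
    print(c,n,[(np.round(r["point"],1).tolist(),round(r["score"],2),atz(P[c],r["point"],.086 if n=="stand_tip" else .0495).round(4)) for r in manip.pinpoint(n,P[c])[:3]])
  for r in manip.regions_of("roll_top",P[c]): print(c,r["rect"],round(r["score"],2))
save(P["wrist"],"w6",None,1.4); save(P["side"],"d6",(200,150,380,285),4.4)
```

```text
tcp [0.5796 0.235  0.219 ] yaw x -177.15 R
 [[-0.999 -0.05  -0.   ]
 [-0.05   0.999  0.001]
 [ 0.     0.001 -1.   ]] F [-0.3 -0.5 -0.8] gap 0.999 t 7.825
wrist stand_tip [([278.9, 207.2], 0.68, array([0.5766, 0.2363, 0.086 ]))]
wrist roll_top_mid [([337.7, 61.8], 0.81, array([0.4523, 0.2816, 0.0495])), ([279.1, 200.0], 0.56, array([0.579 , 0.2367, 0.0495]))]
wrist [243.1, 164.4, 311.2, 237.7] 0.72
wrist [303.2, 19.3, 373.1, 99.2] 0.69
wrist [230.5, 139.8, 326.2, 237.8] 0.24
side stand_tip [([274.4, 179.3], 0.72, array([0.5734, 0.243 , 0.086 ])), ([274.7, 188.8], 0.59, array([0.5726, 0.1759, 0.086 ]))]
side roll_top_mid [([275.0, 187.3], 0.62, array([0.5759, 0.2343, 0.0495])), ([245.1, 185.5], 0.46, array([0.4464, 0.2503, 0.0495]))]
side [270.8, 183.3, 283.8, 197.0] 0.58
side [239.9, 184.2, 253.5, 194.2] 0.49
scene stand_tip [([367.6, 236.7], 0.79, array([0.5853, 0.2431, 0.086 ]))]
scene roll_top_mid [([398.1, 229.2], 0.54, array([0.4688, 0.2866, 0.0495])), ([364.6, 243.2], 0.53, array([0.5764, 0.2336, 0.0495])), ([180.9, 154.5], 0.16, array([ 0.5313, -0.5457,  0.0495]))]
scene [385.6, 222.5, 410.1, 242.6] 0.62
scene [355.7, 233.2, 378.3, 257.5] 0.54
```

View pics/w6.png

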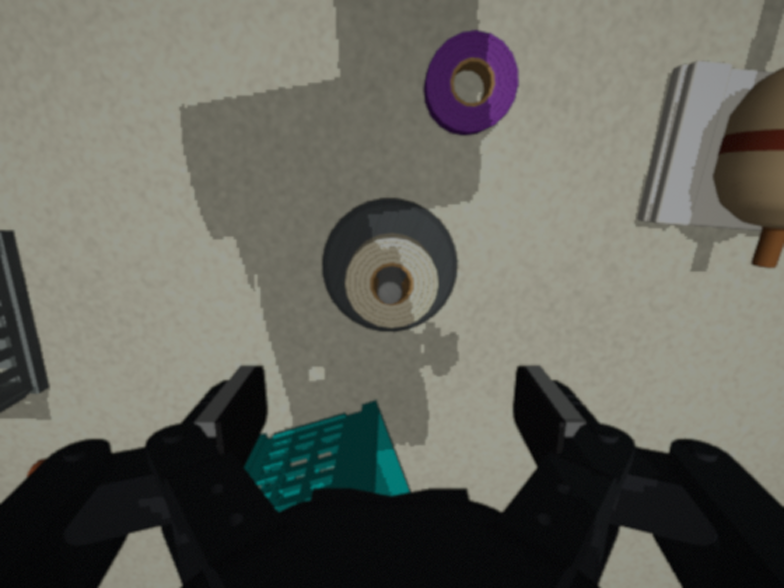

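View pics/d6.png

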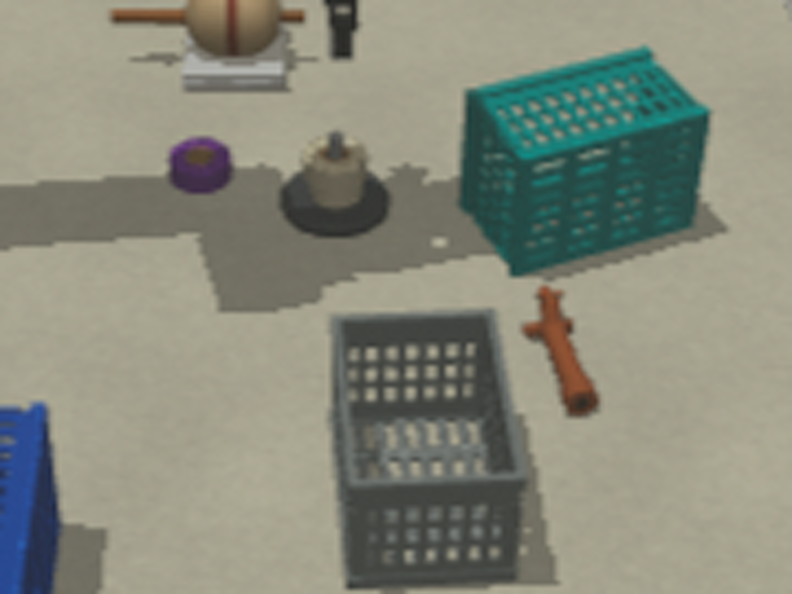

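Run:
```python
from h import *
P=np.load("P2.npy",allow_pickle=True).item()
w=P["wrist"];print(atz(w,(280,200.7),.062),atz(w,(278.6,208.6),.086))
l=[((-1,1,1),(275.5,222)),((1,1,1),(312.3,220.7)),((1,-1,1),(319.3,259.1)),((-1,-1,1),(278.4,260.2)),((-1,-1,0),(278.9,283.4)),((1,-1,0),(317.7,281.1))]
def f(p):
    x,y,a=p;r=Ro.from_euler('z',a).as_matrix();X=np.array([[c[0]*.07,c[1]*.1,c[2]*.12] for c,_ in l])@r.T+[x,y,0]
    return (proj(P["side"],X)-np.array([u for _,u in l])).ravel()
r=least_squares(f,[.637,-.163,0]);print(r.x,r.fun.reshape(-1,2).round(1).tolist())
rel((.579,.235,.055))
```

```text
[0.57660893 0.23738439 0.062     ] [0.57791771 0.23607922 0.086     ]
[ 0.63944775 -0.16570415  0.02813679] [[-0.3, -0.6], [0.3, -0.7], [0.4, -0.4], [0.3, 0.2], [-0.5, 0.4], [-0.3, 0.9]]
tcp [0.5804 0.2316 0.2194] yaw x -177.45 R
 [[-0.999 -0.045  0.   ]
 [-0.045  0.999 -0.   ]
 [-0.    -0.    -1.   ]] F [-0.3  0.2  0.3] gap 0.999 t 8.425
(0.579, 0.235, 0.055) tool d [0.0013 0.0035 0.1644]
```

The basket is fitted upright at (0.639,-0.166). The roll is at about (0.577,0.236), with the wrist view agreeing with the other cameras. I'll descend and grip.

Request:
play_rows(
  steps=[
    [[0.002, 0.002, 0.05, 0, 0, 0], [0, 0, 0.05, 0, 0, 0], [0, 0, 0.035, 0, 0, 0], [0, 0, 0.028, 0, 0, 0], [0, 0, 0, 0, 0, 0], [0, 0, 0, 0, 0, 0]],
  ],
)

```text
t: 9.18
tcp_pos: [0.5791, 0.2341, 0.0572]
tool_rot: [-0.023, 1.0, 0.0, 0.001]
force: [-0.3, -0.4, 0.2]
finger_gap: 0.999
```

Run:
```python
from h import *
rel((.578,.236,.055))
P={n:manip.snapshot(n) for n in("wrist","side")}
a=cv2.resize(P["side"]["img"][150:260,210:330],None,fx=4,fy=4);b=cv2.resize(P["wrist"]["img"],None,fx=.57,fy=.57)
h=max(a.shape[0],b.shape[0]);o=np.zeros((h,a.shape[1]+b.shape[1],3),np.uint8);o[:a.shape[0],:a.shape[1]]=a;o[:b.shape[0],a.shape[1]:]=b
cv2.imwrite("pics/c7.png",o[:,:,::-1])
```

```text
tcp [0.5791 0.2341 0.0572] yaw x -177.4 R
 [[-0.999 -0.045  0.002]
 [-0.045  0.999  0.   ]
 [-0.002  0.    -1.   ]] F [-0.3 -0.4  0.2] gap 0.999 t 9.175
(0.578, 0.236, 0.055) tool d [0.001  0.0019 0.0022]
```

View pics/c7.png

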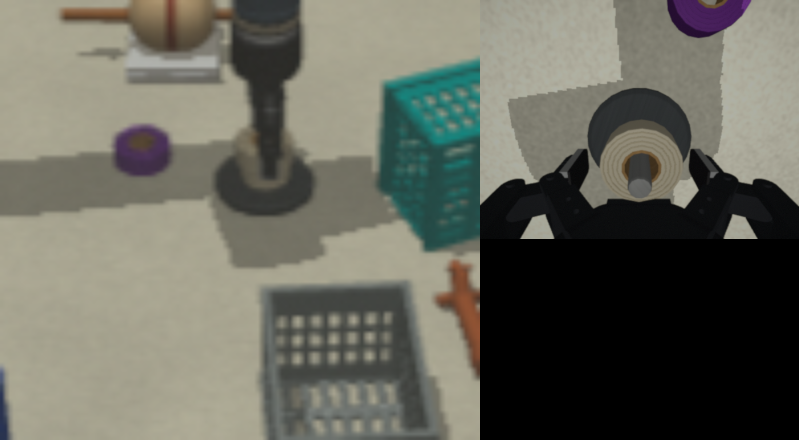

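The fingers straddle the cream roll evenly (wrist view: pads at about 575 and 705, roll centre 641). I'll close gently.

Request:
play_rows(
  steps=[
    [[0, 0, 0.002, 0, 0, 0], [0, 0, 0, 0, 0, 0], [0, 0, 0, 0, 0, 0], [0, 0, 0, 0, 0, 0], [0, 0, 0, 0, 0, 0], [0, 0, 0, 0, 0, 0]],
  ],
  fingers=0.5,
  squeeze=30,
)

```text
t: 10.02
tcp_pos: [0.579, 0.2342, 0.0558]
tool_rot: [-0.023, 1.0, 0.0, 0.001]
force: [-1.0, 0.1, 6.3]
finger_gap: 0.752
```

Request:
play_rows(
  steps=[
    [[0, 0, -0.008, 0, 0, 0], [0, 0, -0.008, 0, 0, 0], [0, 0, -0.01, 0, 0, 0]],
  ],
)

```text
t: 10.4
tcp_pos: [0.5781, 0.2339, 0.0808]
tool_rot: [-0.023, 1.0, -0.0, -0.0]
force: [-0.2, 0.3, -0.3]
finger_gap: 0.752
```

```bash
cat > v.py <<'E'
from h import *
import sys
rel()
P={n:manip.snapshot(n) for n in("wrist","side")}
l,t,r,b_=map(int,sys.argv[2].split(","))
a=cv2.resize(P["side"]["img"][t:b_,l:r],(480,int(480*(b_-t)/(r-l))),interpolation=cv2.INTER_CUBIC);b=cv2.resize(P["wrist"]["img"],None,fx=.57,fy=.57)
h=max(a.shape[0],b.shape[0]);o=np.zeros((h,a.shape[1]+b.shape[1],3),np.uint8);o[:a.shape[0],:a.shape[1]]=a;o[:b.shape[0],a.shape[1]:]=b
cv2.imwrite(f"pics/{sys.argv[1]}.png",o[:,:,::-1])
E
python3 v.py c8 210,150,330,260
```

```text
tcp [0.5781 0.2339 0.0808] yaw x -177.4 R
 [[-0.999 -0.045 -0.   ]
 [-0.045  0.999 -0.   ]
 [ 0.    -0.    -1.   ]] F [-0.2  0.3 -0.3] gap 0.752 t 10.4
```

View pics/c8.png

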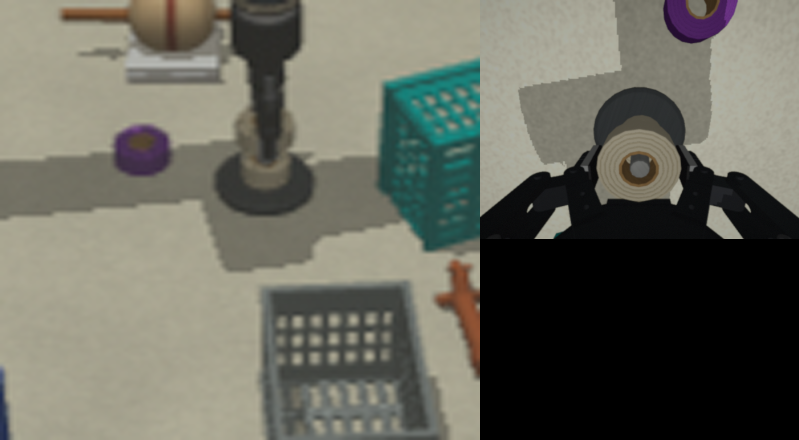

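The gap of 0.752 corresponds to 64 mm. The upper roll has risen and the lower one remains (crop (265,170)). I'll lift clear.

Request:
play_rows(
  steps=[
    [[0, 0, -0.015, 0, 0, 0], [0, 0, -0.015, 0, 0, 0], [0, 0, -0.02, 0, 0, 0], [0, 0, -0.03, 0, 0, 0], [0, 0, -0.04, 0, 0, 0], [0, 0, -0.04, 0, 0, 0], [0, 0, 0, 0, 0, 0]],
  ],
)

```text
t: 11.38
tcp_pos: [0.5805, 0.2346, 0.2453]
tool_rot: [-0.023, 1.0, 0.001, 0.005]
force: [0.5, 0.4, -0.9]
finger_gap: 0.753
```

```bash
python3 v.py c9 180,120,340,267; python3 -c "
from h import *
rel((.639,-.166,.24),(.639,-.166,.075))"
```

```text
tcp [0.5805 0.2346 0.2453] yaw x -177.39 R
 [[-0.999 -0.045  0.009]
 [-0.045  0.999  0.002]
 [-0.009  0.002 -1.   ]] F [ 0.5  0.4 -0.9] gap 0.753 t 11.375
tcp [0.5779 0.2339 0.2409] yaw x -177.4 R
 [[-0.999 -0.045  0.001]
 [-0.045  0.999  0.   ]
 [-0.001  0.    -1.   ]] F [-1.  -0.4 -1.1] gap 0.749 t 11.475
(0.639, -0.166, 0.24) tool d [-0.0429 -0.4023  0.0009]
(0.639, -0.166, 0.075) tool d [ 1.00e-04 -0.00e+00  1.65e-01]
```

View pics/c9.png

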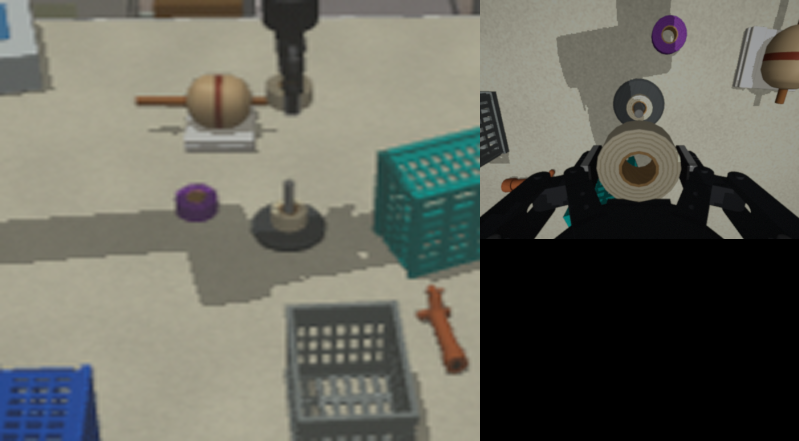

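The roll is held at about z 0.22. The stand is upright with the lower roll on it. I'll carry the roll over to the basket.

Request:
play_rows(
  steps=[
    [[-0.0055, -0.05, 0, 0, 0, 0], [-0.0055, -0.05, 0, 0, 0, 0], [-0.0055, -0.05, 0, 0, 0, 0], [-0.0055, -0.05, 0, 0, 0, 0], [-0.0055, -0.05, 0, 0, 0, 0], [-0.0055, -0.05, 0, 0, 0, 0], [-0.0055, -0.05, 0, 0, 0, 0], [-0.0045, -0.05, 0, 0, 0, 0], [0, 0, 0, 0, 0, 0]],
  ],
)

```text
t: 12.6
tcp_pos: [0.6387, -0.1676, 0.2381]
tool_rot: [-0.02, 1.0, 0.0, -0.001]
force: [0.2, 0.6, -0.3]
finger_gap: 0.748
```

```bash
python3 v.py c10 200,150,350,300; python3 -c "
from h import *
rel((.639,-.166,.24),(.639,-.166,.038))"
```

```text
tcp [ 0.6387 -0.1676  0.2381] yaw x -177.7 R
 [[-0.999 -0.04  -0.003]
 [-0.04   0.999  0.   ]
 [ 0.003  0.    -1.   ]] F [ 0.2  0.6 -0.3] gap 0.748 t 12.6
tcp [ 0.6381 -0.1636  0.2383] yaw x -177.49 R
 [[-0.999 -0.044 -0.004]
 [-0.044  0.999  0.002]
 [ 0.004  0.003 -1.   ]] F [ 0.7  0.6 -0.5] gap 0.757 t 12.7
(0.639, -0.166, 0.24) tool d [-0.0008 -0.0025 -0.0017]
(0.639, -0.166, 0.038) tool d [-0.0007 -0.0005  0.202 ]
```

View pics/c10.png

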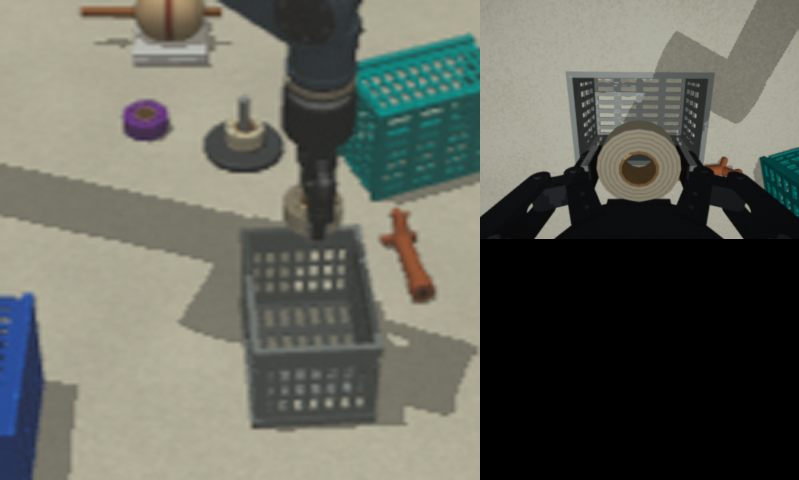

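The roll is centred over the basket (wrist view: rim 568–713, roll centre 639). I'll lower and release it.

Request:
play_rows(
  steps=[
    [[0, 0, 0.04, 0, 0, 0], [0, 0, 0.04, 0, 0, 0], [0, 0, 0.04, 0, 0, 0], [0, 0, 0.03, 0, 0, 0], [0, 0, 0.03, 0, 0, 0], [0, 0, 0.02, 0, 0, 0], [0, 0, 0, 0, 0, 0]],
  ],
)

```text
t: 13.58
tcp_pos: [0.6379, -0.1619, 0.0385]
tool_rot: [-0.023, 1.0, 0.001, -0.002]
force: [0.8, 0.0, 0.1]
finger_gap: 0.747
```

Request:
play_rows(
  steps=[
    [[0, 0, 0, 0, 0, 0], [0, 0, 0, 0, 0, 0], [0, 0, 0, 0, 0, 0], [0, 0, 0, 0, 0, 0]],
  ],
  fingers=1,
)

```text
t: 14.08
tcp_pos: [0.6396, -0.1639, 0.041]
tool_rot: [-0.023, 1.0, -0.0, 0.0]
force: [-0.3, 1.0, -0.3]
finger_gap: 0.997
```

Request:
play_rows(
  steps=[
    [[0, 0, -0.02, 0, 0, 0], [0, 0, -0.03, 0, 0, 0], [0, 0, -0.04, 0, 0, 0], [0, 0, -0.05, 0, 0, 0], [0, 0, -0.05, 0, 0, 0], [0, 0, -0.05, 0, 0, 0], [0, 0, 0, 0, 0, 0], [0, 0, 0, 0, 0, 0]],
  ],
)

```text
t: 15.08
tcp_pos: [0.6388, -0.1635, 0.2812]
tool_rot: [-0.023, 1.0, -0.0, 0.0]
force: [-0.0, -0.4, -0.4]
finger_gap: 0.999
```

```bash
python3 v.py c11 180,130,350,300; python3 -c "
from h import *
p=manip.snapshot('scene');save(p,'s11',(200,90,480,300),2.8)"
```

```text
tcp [ 0.6388 -0.1635  0.2812] yaw x -177.4 R
 [[-0.999 -0.045  0.   ]
 [-0.045  0.999 -0.   ]
 [-0.    -0.    -1.   ]] F [-0.  -0.4 -0.4] gap 0.999 t 15.075
```

View pics/c11.png

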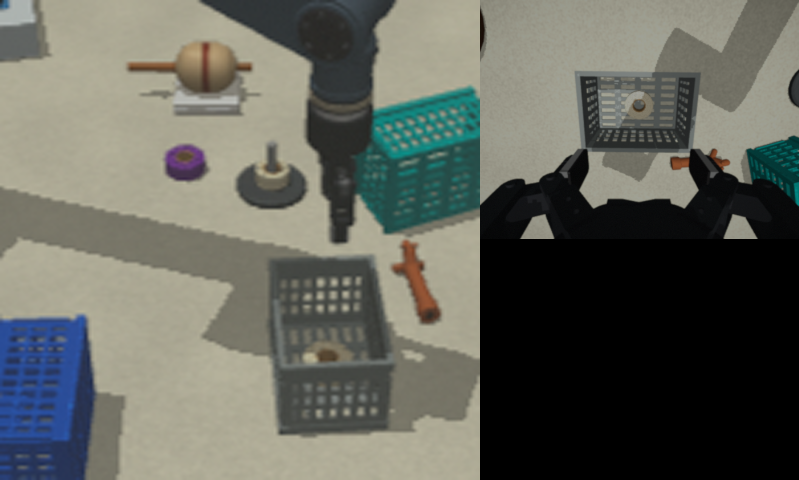

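View pics/s11.png

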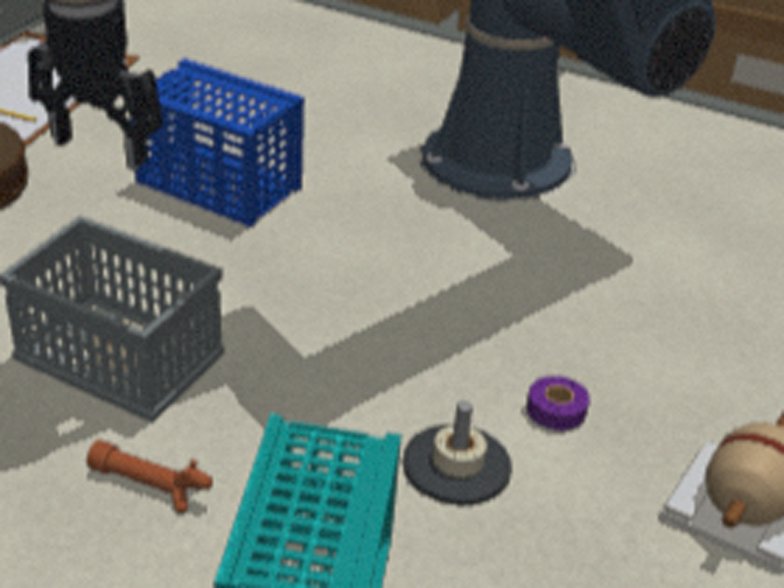

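The basket is upright with the cream roll lying flat inside (crop c11 (325,353); centre of the wrist view). The stand is upright with its lower roll. The pipe, drum and rattle look unmoved, and the gripper is clear. I'll hand it in.

```bash
python3 -c "
from station import manip
print(manip.sense()['t'],manip.sign_off())"
```

```text
the job is handed in; nothing more can be done
15.225 None
```

The job is done and handed in at 15.2 s. The grey basket stands upright with the upper cream roll lying flat inside it.

- **Basket:** I pushed its upper rim with the open fingers until it rolled onto its base. A fit to its corners put it upright at about (0.639, -0.166), matching the image to within 1 pixel.
- **Roll:** I gripped the upper roll at its full 64 mm width, lifted it straight off the spindle, then lowered it into the middle of the basket and let go.
- **Last checks:** In the final pictures the stand is upright with the lower roll on it, and the gripper hangs clear above the basket. The drum, rattle and pipe look unmoved, judged by eye and not measured again.
- **Disagreements:** The networks' stand-tip points differed by up to 18 mm between the scene and side cameras. I used points picked by eye instead, which agreed to about 3 mm, and checked them with the wrist camera. Nothing failed.

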